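# Bolt the telescopic length stop, pull it to its second stop and hold it

### The job

Lock the telescopic length stop to its bench plate: slide the barrel bolt fully home into the keeper on the sleeve. Then squeeze in the button in the side of the grip and pull the rod out, past its first stop, to its second stop at the end of its travel. Finish while still holding the grip there against the return spring, with the bolt still home, and leave the loose things lying around alone.

Things in the scene. Friction and masses are not known exactly. Their poses are not given: they have to be found in the camera images.
- bench_plate: dark steel plate 165x175x12 mm fixed to the table, carrying the length stop. Origin at table height under the sleeve's axis, level with the bolt. Its -x is the way the rod is pulled out, roughly toward the robot; its +y points from sleeve to bolt. The square aluminium sleeve is 36 mm wide (y), from x -62 to 98 mm, top 56 mm above the table (mouth collar 60). Plate: x -64 to 101, y -48 to 128 mm
- bolt_knob (a point): middle of the upright steel knob of the barrel bolt: round, 14 mm across, 52 to 80 mm above the table, this point at 66 mm. Axes as bench_plate. The bolt slides along bench_plate's -y, toward the sleeve. Straps under the knob reach up to 50 mm, the keeper on the sleeve to 56 mm above the table. Drawn back, the knob stands 95 mm (+y) from the sleeve's axis; home, 65 mm
- bolt (a joint): travel of the bolt in m: 0 drawn back, 0.030 fully home in the keeper. It has friction of about 2 N and stays where it is left
- grip_mid (a point): middle of the black waisted grip at the rod's free end, at pinching height, 45 mm above the table. Axes as bench_plate. The waist is 26 mm wide (y) and 36 mm long (x), with an 8 mm thick, 44 mm wide collar at each end, so fingers that pinch the waist across y are caught between the collars when they pull. The grip reaches from 19 to 65 mm above the table
- button_face (a point): middle of the outer face of the steel button, 28x28 mm, in the -y side of the waist. Out, it stands 7 mm proud of the waist (20 mm from the grip's middle): waist and button are 33 mm wide together, 27 mm when squeezed in. 43 mm above the table
- button (a joint): how far the button is squeezed in (along +y), m: 0 out, 0.006 fully in; the spring takes about 2.5 N to start and 6 N to press fully. From about 0.004 its catch is clear of the sleeve; with the button out the catch holds the rod when parked and at the first stop. Keep it squeezed while pulling
- rod (a joint): how far the rod is drawn out of the sleeve, m: 0 parked, 0.040 first stop (the catch springs in here if the button is let out), 0.080 second stop, the solid end of travel, where nothing catches it: a return spring of about 2 N (parked) to 6 N (second stop) draws it back when let go
- sleeve (a joint): how far the sleeve has crept forward (bench_plate's -x) on its plate, m: 0 at the back, up to 0.040; until it is bolted a pull of about 1 N on the grip drags it. Bolted, it has about 2.5 mm of play
- block: bystander: loose wood offcut 45 x 90 x 36 mm; origin at the middle of its underside
- tape_roll: bystander: loose roll of wide masking tape, 104 mm across, 48 mm high, lying flat; origin at the middle of its underside
- driver: bystander: loose screwdriver 215 mm long, 30 mm thick, lying along its y; origin under its middle

How it is judged:
By the outcome, as a careful person would: the job done as asked, in the order asked, and still so for the second after the job is handed in, while the arm keeps its last pose, push and grip.
It also fails if it takes over 45 s, if anything falls off the work surface, if the arm or the gripper's body presses on something with over 40 N, if the wrist force passes 120 N, or if a joint passes its speed limit or range.

### The arm

A 7-joint arm with a two-finger parallel gripper is mounted at the origin on the work surface; the furniture and walls round the work are solid. World frame = base frame: x ahead of the robot, y to its left, z up, the work surface at z = 0. Lengths are in m, angles in degrees, forces in N, time in s.
With the tool pointing down it reaches from about 0.4 to 0.85 m from the base axis. Payload 10.4 kg.
Tool frame: the origin (TCP) lies midway between the tips of the shut fingers; the grasp point (between the pads) lies 19 mm behind it (manip.tcp_to_grasp is the distance from the TCP to the grasp point, in m); z points along the fingers, y is the line along which they close (so a half turn about z gives the same grasp; the last joint's range is limited). The gripper opens to 87 mm and grips with 3 to 60 N. Pads are 19 mm wide; open, the fingers measure 117 mm over their backs; the gripper's body (75 mm by 190 mm) begins 51 mm behind the grasp point.
Start: joints at [69.236, 19.034, -3.707, 83.658, 1.238, 77.344, -5.071], TCP at [0.208, -0.589, 0.223] pointing down, gripper open.
Joint ranges: [-148.97, 148.97], [-28.65, 121.19], [-84.17, 76.75], [9.2, 138.47], [-72.65, 252.65], [3.7, 117.97], [-149.18, 149.18]. Speed limits (degrees/s): [127.2, 127.2, 159.86, 159.86, 180, 180, 180].

### API

Orientations are given as [roll, pitch, yaw] about the fixed x, y, z axes, in that order (R = Rz(yaw) Ry(pitch) Rx(roll)).
In Python, from cell import manip gives the robot as it stands.
- The arm moves only by the tool send_rows, never from a script. Its argument "commands" is a list of rows, each a list of 3 entries, a list of its own where there are three numbers: the opening in per cent of the stroke, from 0 (shut) to 100 (fully open), then the shift along the world's x, y, z in mm, then the turn about the world's z in rad. In form: [[gripper, [dx, dy, dz], twist], ...]. A call has 1 to 10 rows; each row is the pose to reach, as a shift and turn from the pose commanded when the call began; what a row does not reach only later rows make up. A row lasts 1/10 s, in which the tool goes at most 50 mm and 8.59 degrees, less where a joint would pass 70% of its speed; a pose out of reach is approached as far as the arm can. A call with a gripper value outside its range is refused whole. The fingers move at their own pace and stop on an object; "grip_force" is the grip in N (left out, the last holds). Time passes only in rows, so rows that repeat a pose let the fingers close. It gives the time, the measured TCP pose, the force, the opening and the grip force at its end, in the units of the state.
- manip.get_state(): the state, without advancing time (a new reading comes with each control period).
- manip.grab_frame(name): name is "scene" or "side" or "wrist"; returns a dict with "image" (420x560x3 uint8, red, green, blue), "depth" (420x560 float32, m along the optical axis (not along the pixel's ray), 0 where there is no reading), "fov_y" (degrees; the focal length in pixels is half the picture's height over the tangent of half this angle, whatever the lens; pixels are square), "cx", "cy" (the principal point, pixels), "R" (3x3) and "t" (3): a world point X has camera coordinates R X + t. Camera axes: x right, y down, z forward; pixel columns grow to the right and rows downward; lengths in m; the calibration is good to about 2 mm. A picture is of the moment at which its call begins.
- manip.hand_in(): hands the job in; it is judged then, once.
The state is a dict: "t": time; "q": joint angles; "dq": joint speeds; "joint_torque": joint torques, N m; "tcp_pos": TCP position; "eef_rot": TCP orientation; "force": force on the tool from outside, world axes, zero at the start; "ft_torque": the same for the moment, N m; "finger_gap": finger opening in m; "gripper_force": force on a finger pad.
Only numpy, scipy, OpenCV 4.12 (cv2) and the standard library are available. Lean on these libraries where they do the work, as an engineer would, in place of code of your own. Each camera call takes 0.05 s, during which the arm holds its last target. There are 200 camera calls.

## Working session

There is one attempt and no reset: what is moved stays moved. The work goes in short steps, Python scripts to look and compute and a tool call to move; the robot and the scene stay as the last step left them, time stands still between calls to the robot, and variables do not carry over. Pictures are saved under pics/ and viewed, at most 10 in all, crops included, and the job is handed in when it is done.

Besides the shell and the picture viewer there is one more tool, called after "Request:" as name(argument=value, ...) on one line, values as JSON. send_rows: Moves the arm, as the interface text tells. Its arguments: {"type":"object","properties":{"commands":{"type":"array","items":{"type":"array"}},"grip_force":{"type":"number"}},"required":["commands"]}

```bash
mkdir -p pics; cat > h.py <<'E'
import numpy as np, cv2
from cell import manip
def grab(n,save=None):
    f=manip.grab_frame(n)
    if save: cv2.imwrite('pics/'+save,f['image'][:,:,::-1])
    np.savez('pics/%s.npz'%n,**f)
    return f
def cloud(f):
    d=f['depth'];H,W=d.shape
    fl=H/2/np.tan(np.radians(f['fov_y'])/2)
    u,v=np.meshgrid(np.arange(W),np.arange(H))
    P=np.stack([(u-f['cx'])/fl*d,(v-f['cy'])/fl*d,d],-1)
    return (P-np.array(f['t']))@np.array(f['R'])   # R^T (p-t)
E
python3 - <<'E'
from h import *
for n in('scene','side'):
    f=grab(n,n+'1.png')
s=manip.get_state();print(s['t'],s['tcp_pos'],s['eef_rot'],s['finger_gap'],s['force'])
E
```

```text
0.1 [ 0.20818878 -0.58895251  0.22184952] [-1.79929507e+02  2.71716899e-03  1.94705421e+01] 0.08724195638272189 [-0.23286534 -0.81838922 -0.47674014]
```

View pics/scene1.png

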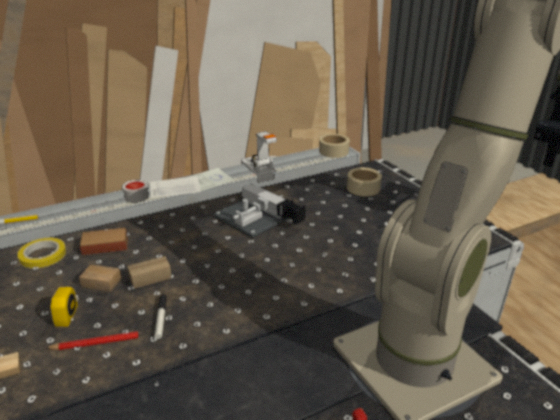

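View pics/side1.png

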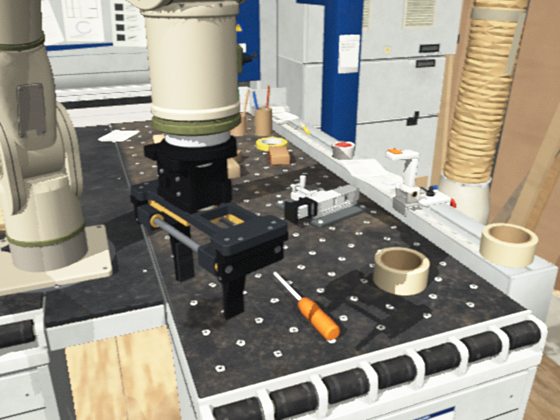

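The scene view shows the device at about (262,212), with the black grip at (292,210). In the side view the grip is at (297,210), the sleeve at (335,200) and the knob near (303,182).

```bash
python3 - <<'E'
from h import *
ims=[]
for n,(u0,v0,u1,v1) in (('scene',(205,175,315,245)),('side',(275,165,385,235))):
    f=np.load('pics/%s.npz'%n); P=cloud(f)
    ims.append(cv2.resize(f['image'][v0:v1,u0:u1,::-1],None,fx=5,fy=5,interpolation=cv2.INTER_CUBIC)[:290])
    Q=P[v0:v1,u0:u1].reshape(-1,3); C=f['image'][v0:v1,u0:u1].reshape(-1,3).astype(int)
    for lo,hi in((.008,.016),(.04,.05),(.053,.058),(.058,.062),(.063,.067),(.070,.09)):
        m=(Q[:,2]>lo)&(Q[:,2]<hi)
        q=Q[m]; print(n,lo,hi,len(q),np.round(np.percentile(q,[3,50,97],axis=0),3).tolist() if len(q) else '')
    for (u,v) in {'scene':[(262,185),(290,205),(255,200),(240,205)],'side':[(303,182),(293,205),(340,195),(355,190)]}[n]: print((u,v),P[v,u].round(3))
cv2.imwrite('pics/crop.png',np.vstack(ims))
E
```

```text
scene 0.008 0.016 998 [[0.553, -0.088, 0.009], [0.626, 0.065, 0.013], [0.822, 0.13, 0.016]]
scene 0.04 0.05 298 [[0.522, -0.055, 0.04], [0.612, 0.023, 0.045], [0.722, 0.112, 0.05]]
scene 0.053 0.058 281 [[0.527, -0.047, 0.053], [0.638, -0.002, 0.057], [0.73, 0.036, 0.058]]
scene 0.058 0.062 217 [[0.527, -0.053, 0.058], [0.63, -0.008, 0.059], [0.725, 0.035, 0.062]]
scene 0.063 0.067 96 [[0.524, -0.061, 0.063], [0.553, -0.037, 0.065], [0.61, 0.079, 0.067]]
scene 0.07 0.09 23 [[0.607, 0.073, 0.072], [0.611, 0.081, 0.079], [0.616, 0.086, 0.083]]
(262, 185) [ 0.821 -0.072 -0.005]
(290, 205) [ 0.557 -0.03   0.064]
(255, 200) [0.676 0.02  0.034]
(240, 205) [0.701 0.058 0.015]
side 0.008 0.016 742 [[0.556, -0.067, 0.008], [0.678, -0.023, 0.012], [0.824, 0.256, 0.016]]
side 0.04 0.05 376 [[0.526, -0.063, 0.04], [0.618, -0.021, 0.045], [0.734, 0.1, 0.05]]
side 0.053 0.058 436 [[0.53, -0.06, 0.054], [0.646, -0.007, 0.056], [0.733, 0.033, 0.058]]
side 0.058 0.062 135 [[0.527, -0.064, 0.058], [0.573, -0.038, 0.06], [0.697, 0.069, 0.062]]
side 0.063 0.067 68 [[0.527, -0.063, 0.063], [0.566, -0.038, 0.065], [0.617, 0.073, 0.066]]
side 0.07 0.09 25 [[0.611, 0.068, 0.07], [0.615, 0.074, 0.076], [0.622, 0.081, 0.081]]
(303, 182) [0.615 0.072 0.066]
(293, 205) [ 0.536 -0.052  0.063]
(340, 195) [ 0.677 -0.017  0.054]
(355, 190) [0.732 0.004 0.052]
```

View pics/crop.png

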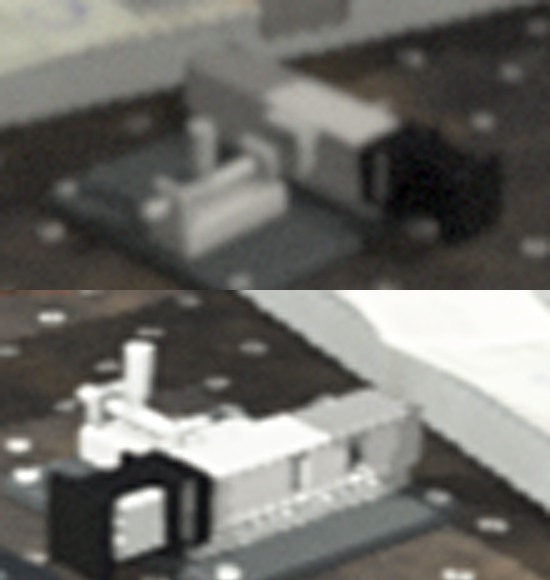

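The crops show the bolt drawn back on the +y side, the knob upright, the button facing -y and the grip parked. Sleeve yaw is about 19°. Next I'll go above it for a wrist view.

Request:
send_rows(commands=[[100,[24,40,5],0],[100,[48,80,10],0],[100,[72,120,15],0],[100,[96,160,20],0],[100,[120,200,25],0],[100,[144,240,30],0],[100,[168,280,30],0],[100,[192,320,30],0],[100,[216,360,30],0],[100,[240,400,30],0]])

```text
t: 1.1
tcp_pos: [0.4488, -0.1875, 0.2525]
eef_rot: [180.0, 0.0, 19.5]
force: [0.3, -1.0, -0.5]
finger_gap: 0.0872
gripper_force: 0.0
```

Request:
send_rows(commands=[[100,[24,40,0],0],[100,[48,80,0],0],[100,[72,120,0],0],[100,[96,160,0],0],[100,[120,200,0],0],[100,[144,240,0],0],[100,[144,240,0],0],[100,[144,240,0],0]])

```text
t: 1.9
tcp_pos: [0.5922, 0.0519, 0.2517]
eef_rot: [-179.9, 0.1, 19.6]
force: [-0.3, -1.4, 0.6]
finger_gap: 0.0867
gripper_force: 0.0
```

```bash
python3 - <<'E'
from h import *
f=grab('wrist','w1.png');P=cloud(f)
s=manip.get_state();print(s['t'],s['tcp_pos'],s['eef_rot'],s['force'])
for lo,hi in((.010,.014),(.053,.058),(.058,.062),(.063,.067),(.075,.085)):
    m=(P[...,2]>lo)&(P[...,2]<hi)&(P[...,0]>.45)&(P[...,0]<.8)&(abs(P[...,1])<.2)
    q=P[m].astype(np.float32); 
    if len(q)>5: print(lo,hi,len(q),cv2.minAreaRect(q[:,:2]),q.mean(0))
E
```

```text
1.95 [0.59211649 0.05036843 0.25203317] [1.79999565e+02 6.18148015e-02 1.94763061e+01] [-1.05584976 -0.20438877  0.2778815 ]Traceback (most recent call last):
  File "<stdin>", line 7, in <module>
cv2.error: OpenCV(4.12.0) /io/opencv/modules/imgproc/src/convhull.cpp:143: error: (-215:Assertion failed) total >= 0 && (depth == CV_32F || depth == CV_32S) in function 'convexHull'
```

View pics/w1.png

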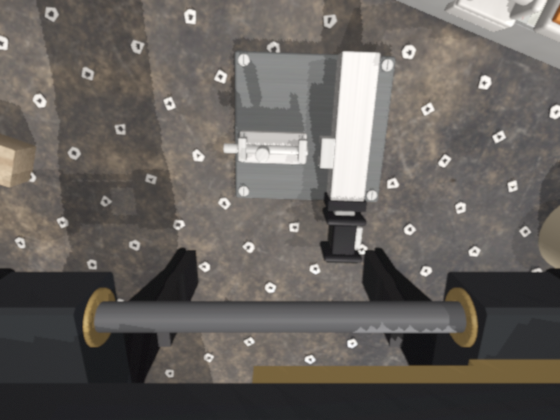

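This wrist view shows the knob top at (262,153), sleeve columns 335-378, the grip waist at (343,238) and the button at (358,238). The plate is nearly square to the tool.

```bash
python3 - <<'E'
from h import *
f=np.load('pics/wrist.npz');P=cloud(f)
I=f['image'].max(2)
V,U=np.mgrid[:420,:560]
def rect(name,lo,hi,box):
    u0,v0,u1,v1=box
    m=(P[...,2]>lo)&(P[...,2]<hi)&(U>=u0)&(U<=u1)&(V>=v0)&(V<=v1)
    q=np.ascontiguousarray(P[m]).astype(np.float32)
    if len(q)>4: print(name,len(q),cv2.minAreaRect(q[:,:2].reshape(-1,1,2).copy()),np.median(q,0).round(4))
rect('plate',.006,.017,(225,45,400,205))
rect('sleeve',.05,.062,(332,45,390,203))
rect('knob',.072,.09,(245,130,285,175))
rect('grip',.055,.072,(318,205,370,265))
E
```

```text
plate 13830 ((0.6483895778656006, 0.03422469645738602), (0.16493511199951172, 0.17533457279205322), 17.80573844909668) [0.6622 0.0564 0.0112]
sleeve 5451 ((0.6644421815872192, -0.0015577636659145355), (0.15053343772888184, 0.04094313830137253), 18.643218994140625) [6.707e-01 1.000e-04 5.530e-02]
knob 164 ((0.6154895424842834, 0.07877691835165024), (0.013338960707187653, 0.012780265882611275), 17.20414924621582) [0.6159 0.0788 0.0788]
grip 1739 ((0.5583398342132568, -0.03562724590301514), (0.0704570934176445, 0.04283425211906433), 17.940641403198242) [ 0.5593 -0.0367  0.0612]
```

Request:
send_rows(commands=[[60,[12,14,-40],-0.03],[60,[23,28,-80],-0.03],[60,[23,28,-110],-0.03],[60,[23,28,-140],-0.03],[60,[23,28,-165],-0.03],[60,[23,28,-180],-0.03],[60,[23,28,-192],-0.03],[60,[23,28,-192],-0.03]])

```text
t: 2.75
tcp_pos: [0.6148, 0.0778, 0.0597]
eef_rot: [180.0, 0.1, 17.7]
force: [-1.0, 0.5, -0.5]
finger_gap: 0.0525
gripper_force: 0.0
```

Request:
send_rows(commands=[[10,[0,0,0],0],[10,[0,0,0],0],[10,[0,0,0],0],[10,[0,0,0],0]], grip_force=15)

```text
t: 3.15
tcp_pos: [0.6157, 0.0788, 0.0612]
eef_rot: [180.0, -0.1, 17.8]
force: [0.8, -0.4, -0.1]
finger_gap: 0.0281
gripper_force: 0.0
```

Request:
send_rows(commands=[[10,[0,0,0],0],[10,[0,0,0],0],[10,[0,0,0],0],[10,[2,-5,0],0],[10,[3,-10,0],0],[10,[5,-15,0],0],[10,[6,-20,0],0],[10,[8,-25,0],0],[10,[8,-25,0],0]])

```text
t: 4.05
tcp_pos: [0.6236, 0.053, 0.0607]
eef_rot: [180.0, -0.0, 17.7]
force: [-1.1, 0.9, 3.5]
finger_gap: 0.0135
gripper_force: 15.0
```

Request:
send_rows(commands=[[10,[1,-2,0],0],[10,[1,-4,0],0],[10,[2,-5,0],0],[10,[2,-6,0],0],[10,[2,-7,0],0],[10,[2,-7,0],0]])

```text
t: 4.65
tcp_pos: [0.6238, 0.0526, 0.0607]
eef_rot: [-179.6, 0.0, 18.0]
force: [-7.5, 16.3, 4.7]
finger_gap: 0.0136
gripper_force: 15.0
```

Request:
send_rows(commands=[[10,[0,0,0],0],[10,[0,0,0],0],[10,[1,-2,0],0],[10,[1,-3,0],0],[10,[1,-3,0],0]], grip_force=40)

```text
t: 5.15
tcp_pos: [0.6239, 0.0524, 0.0607]
eef_rot: [-179.5, 0.0, 18.1]
force: [-10.8, 21.9, 7.3]
finger_gap: 0.0124
gripper_force: 40.0
```

Request:
send_rows(commands=[[10,[-2,6,0],0],[50,[-2,6,0],0],[50,[-2,6,0],0],[50,[-2,6,0],0],[50,[-2,6,0],0],[50,[-2,6,30],0],[50,[-20,6,70],0],[60,[-40,0,120],0],[60,[-50,0,160],0],[60,[-50,0,160],0]], grip_force=15)

```text
t: 6.15
tcp_pos: [0.5782, 0.0436, 0.2272]
eef_rot: [179.8, -0.5, 17.7]
force: [0.9, 0.7, -0.0]
finger_gap: 0.0514
gripper_force: 0.0
```

```bash
cat >> h.py <<'E'
V,U=np.mgrid[:420,:560]
def plate(P,lo,hi,xr,yr,o=(.643,-.0095),a=17.8):
    c,s=np.cos(np.radians(a)),np.sin(np.radians(a))
    d=P[...,:2]-np.array(o); L=np.stack([d[...,0]*c+d[...,1]*s,-d[...,0]*s+d[...,1]*c,P[...,2]],-1)
    m=(L[...,2]>lo)&(L[...,2]<hi)&(L[...,0]>xr[0])&(L[...,0]<xr[1])&(L[...,1]>yr[0])&(L[...,1]<yr[1])
    return L[m]
def rep(P):
    for n,lo,hi,xr,yr in(('plate',.009,.0145,(-.08,.12),(-.06,.14)),('knob',.07,.09,(-.02,.02),(.05,.12)),('sleeveback',.05,.06,(.02,.09),(-.03,.03)),
      ('sleevefront',.052,.064,(-.11,.0),(-.018,.018)),('grip',.055,.072,(-.15,-.064),(-.04,.04))):
        q=plate(P,lo,hi,xr,yr)
        if len(q): print(n,len(q),'min',(q.min(0)*1e3).round(1),'max',(q.max(0)*1e3).round(1),'med',(np.median(q,0)*1e3).round(1))
E
python3 - <<'E'
from h import *
rep(cloud(np.load('pics/wrist.npz')))
f=grab('wrist','w2.png');print('new');rep(cloud(f))
s=manip.get_state();print(s['t'],s['tcp_pos'],s['eef_rot'],s['force'])
E
```

```text
plate 13581 min [-63.9 -47.2   9. ] max [100.8 127.5  14.5] med [38.4 59.5 11.2]
knob 168 min [-5.9 86.1 70.1] max [ 7.5 98.9 81. ] med [ 1.4 92.  78.8]
sleeveback 2712 min [ 20.  -18.5  50. ] max [89.9 18.4 58. ] med [56.5  0.6 55.2]
sleevefront 2896 min [-110.   -18.    52.1] max [-0. 18. 64.] med [-47.3   0.1  56.2]
grip 1479 min [-123.8  -20.5   55. ] max [-68.2  22.5  66.3] med [-93.9  -0.1  61.5]
new
plate 15749 min [-64.1 -47.1   9. ] max [100.3 127.5  14.5] med [39.1 60.2 11.2]
knob 194 min [-6.1 59.  70.5] max [ 7.3 71.7 81.3] med [ 1.1 65.4 78.8]
sleeveback 3232 min [ 20.5 -18.2  50. ] max [90.  18.2 57.7] med [56.9  0.5 55.3]
sleevefront 3398 min [-109.9  -18.    52. ] max [-0. 18. 64.] med [-47.2   0.1  56.1]
grip 1507 min [-122.8  -20.5   55. ] max [-68.   22.6  67.2] med [-90.   -2.2  61.4]
6.2 [0.57758966 0.04320639 0.22389016] [179.83669681  -0.3084372   17.68504075] [-0.144041    0.87892797 -1.49970899]
```

View pics/w2.png

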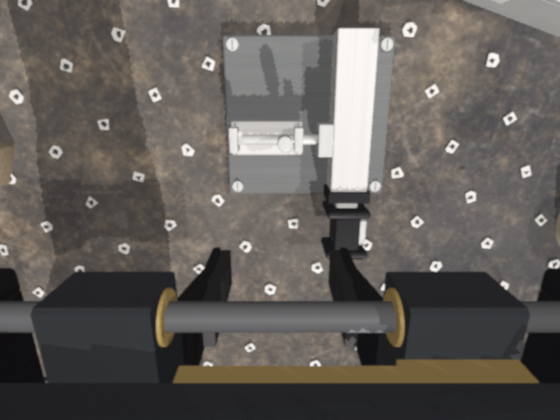

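The bolt is visibly in the keeper at (325,140), and the knob measures 65.4 mm from the axis, so it is home. The grip middle is at plate x ≈ -97, world (0.550, -0.039).

Request:
send_rows(commands=[[80,[-13,-40,0],0],[80,[-26,-83,0],0],[80,[-26,-83,-40],0],[80,[-26,-83,-80],0],[80,[-26,-83,-110],0],[80,[-26,-83,-130],0],[80,[-26,-83,-130],0],[80,[-26,-83,-130],0]], grip_force=20)

```text
t: 7.0
tcp_pos: [0.5501, -0.0394, 0.0903]
eef_rot: [-180.0, 0.1, 17.7]
force: [-0.2, 0.0, 1.1]
finger_gap: 0.0689
gripper_force: 0.0
```

```bash
python3 - <<'E'
from h import *
f=grab('wrist','w3.png');rep(cloud(f))
s=manip.get_state();print(s['t'],s['tcp_pos'],s['eef_rot'],s['force'])
d=s['tcp_pos'][:2]-np.array([.643,-.0095]);c,sn=np.cos(np.radians(17.8)),np.sin(np.radians(17.8));print(d[0]*c+d[1]*sn,-d[0]*sn+d[1]*c)
E
```

```text
plate 24150 min [-63.7 -47.2   9. ] max [ 44.5 127.4  14.5] med [-18.1  54.   11.1]
knob 865 min [-6.4 57.8 70. ] max [ 7.3 71.4 81.6] med [ 0.3 63.5 78.6]
sleeveback 2126 min [ 20.  -18.   52.8] max [34.  18.1 58. ] med [27.   0.1 55.2]
sleevefront 10653 min [-110.  -18.   52.] max [-0.1 18.  64. ] med [-44.   -0.2  55.9]
grip 4976 min [-123.3  -21.6   55. ] max [-68.1  22.5  65.8] med [-93.2  -1.2  61.4]
7.05 [ 0.55079216 -0.03937062  0.09118746] [ 1.79987581e+02 -3.41315483e-02  1.77436483e+01] [-0.13736535 -0.68676441  0.68281882]
-0.09692510720382713 -0.00025319015068162726
```

View pics/w3.png

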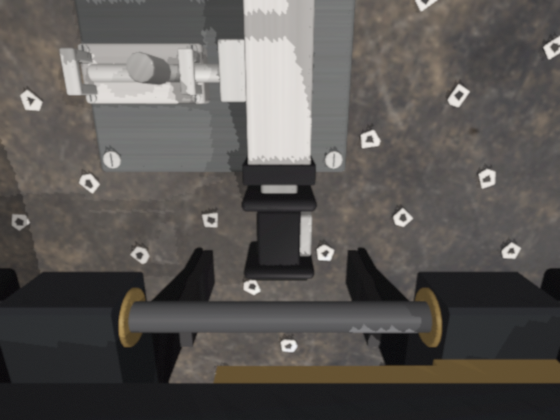

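The view shows the fingers straddling the waist: grip centre at column 279, button on the right at (306,235). Now I'll descend and squeeze.

Request:
send_rows(commands=[[80,[0,0,-25],0],[80,[0,0,-45],0],[80,[0,0,-60],0],[80,[0,0,-65],0],[80,[0,0,-65],0],[10,[0,0,-65],0],[10,[0,0,-65],0],[10,[0,0,-65],0],[10,[0,0,-65],0],[10,[0,0,-65],0]], grip_force=25)

```text
t: 8.05
tcp_pos: [0.5505, -0.0394, 0.0258]
eef_rot: [180.0, -0.0, 17.7]
force: [0.8, -1.4, 1.5]
finger_gap: 0.0372
gripper_force: 1.4
```

Request:
send_rows(commands=[[10,[0,0,0],0],[10,[0,0,0],0],[10,[0,0,0],0],[10,[0,0,0],0]])

```text
t: 8.45
tcp_pos: [0.5503, -0.0391, 0.0257]
eef_rot: [-180.0, -0.0, 17.8]
force: [-0.4, 0.3, 4.4]
finger_gap: 0.0264
gripper_force: 25.0
```

Request:
send_rows(commands=[[10,[-5,-1.5,0],0],[10,[-10,-3,0],0],[10,[-15,-5,0],0],[10,[-20,-6.5,0],0],[10,[-25,-8,0],0],[10,[-30,-9.5,0],0],[10,[-35,-11,0],0],[10,[-40,-13,0],0],[10,[-45,-14.5,0],0],[10,[-50,-16,0],0]])

```text
t: 9.45
tcp_pos: [0.5002, -0.0552, 0.0257]
eef_rot: [180.0, -0.0, 17.8]
force: [4.9, 2.6, 1.2]
finger_gap: 0.0264
gripper_force: 25.0
```

Request:
send_rows(commands=[[10,[-5,-1.5,0],0],[10,[-10,-3,0],0],[10,[-15,-5,0],0],[10,[-20,-6.5,0],0],[10,[-24,-7.5,0],0],[10,[-27,-8.5,0],0],[10,[-29,-9,0],0],[10,[-31,-10,0],0],[10,[-31,-10,0],0]])

```text
t: 10.35
tcp_pos: [0.471, -0.0645, 0.0259]
eef_rot: [180.0, -0.3, 17.8]
force: [12.6, 5.1, -7.6]
finger_gap: 0.0268
gripper_force: 25.0
```

Request:
send_rows(commands=[[10,[-2,-0.5,0],0],[10,[-3,-1,0],0],[10,[-3,-1,0],0],[10,[-3,-1,0],0]])

```text
t: 10.75
tcp_pos: [0.4702, -0.0647, 0.0263]
eef_rot: [180.0, -0.5, 17.8]
force: [21.7, 8.0, -13.7]
finger_gap: 0.0267
gripper_force: 25.0
```

```bash
python3 - <<'E'
from h import *
f=grab('wrist','w4.png');rep(cloud(f))
s=manip.get_state();print(s['t'],s['tcp_pos'],s['force'],s['finger_gap'])
E
```

```text
plate 6295 min [-64.6 -47.    9. ] max [-54.  127.4  14.5] med [-59.3  63.3  11. ]
sleevefront 207 min [-65.7 -18.   52. ] max [-64.7  17.9  55.9] med [-65.1  -0.5  53.6]
grip 18 min [-65.7 -20.   55. ] max [-65.3  15.2  55.9] med [-65.4  -9.6  55.2]
10.8 [ 0.47018319 -0.06468346  0.02631762] [ 22.62318212   7.99559433 -15.33152288] 0.02661747856937231
```

View pics/w4.png

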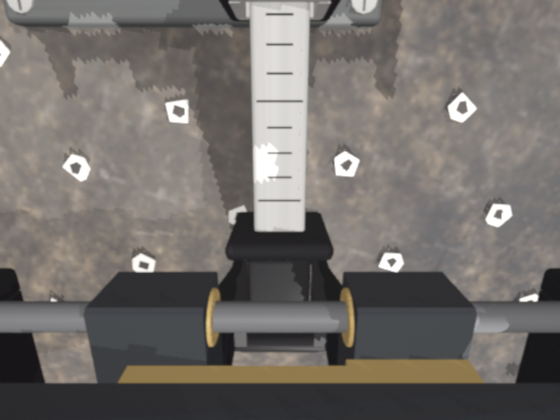

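The rod is drawn out with the grip held (collar at row 235). The pull is solid at about 24 N and the sleeve has moved only by its play. I'll check the knob once more, then hand in.

```bash
python3 - <<'E'
from h import *
for n in('side','scene'):
    q=plate(cloud(grab(n)),.07,.085,(-.02,.02),(.04,.12)); print(n,len(q),np.median(q,0).round(4) if len(q) else '')
s=manip.get_state();print(s['t'],s['tcp_pos'],s['force'],s['finger_gap'])
if len(q)==0 or np.median(q,0)[1]<.074: print(manip.hand_in())
E
```

```text
side 26 [0.0001 0.06   0.0768]
scene 27 [-0.0021  0.0676  0.0781]
10.9 [ 0.47018762 -0.06469417  0.02630898] [ 22.37572031   7.47812961 -14.3328186 ] 0.02685103120203613
the job is handed in; nothing more can be done
None
```

The job is handed in: the bolt is home in the keeper (knob about 65 mm from the sleeve axis), and the rod is pulled past its first stop to its second. The grip is still held there with the button squeezed in, and the loose things were left alone.

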